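# Unhook the bolt bin and hold it out level over the mat

### The job

Two metal bins hang by rear hooks on the rail of the small stand: lift the wider one, with the bolt lying in it, up off the rail by its wooden handle, without tipping it, and hold it out level and still over the middle of the black rubber mat, about 15 cm above it, so that I can pick the bolt out and a fumbled one lands on the mat. Finish while holding it there; do not put it down or let go. Leave the narrow bin hanging where it is and do not disturb the tape measure or the wood offcut.

Things in the scene. Friction and masses are not known exactly. Their poses are not given: they have to be found in the camera images.
- wide_bin: The bin to take: open bare-metal bin 80 (x) x 110 (y) x 55 mm high, walls 3 mm, 0.15 to 0.31 kg, a handle bar over its middle and two hooks at its back. Origin: centre of its underside; z up, x points to its back (hook side), y along its handle. As hung its underside is 70 mm above the bench.
- wide_bin_grip (a point): Centre of the wide bin's wooden handle bar, 100 mm above the bin's origin. The bar is 16 mm thick in the bin's x, 18 mm high and 104 mm long in y; its end plates reach 10 mm above its centre; 36 mm are free between the bin's rim and the bar.
- wide_bin_hooks (a point): Point midway between the wide bin's two hook straps, on their underside where they rest on the rail, 52 mm above the bin's origin, 47 mm behind it (+x). Straps 16 mm wide and 4 mm thick; tabs behind the rail hang 18 mm below this point, so raising the bin straight up by 20 mm frees it; they end at x = +54 mm.
- narrow_bin: The other bin, to be left hanging: same make, depth, height, handle height and hooks but only 70 mm wide (y). Origin and axes as for the wide bin. Its handle ends, its highest points, stand 110 mm above its origin (180 mm above the bench). Which of the two hangs left or right varies; about 30 mm of gap lie between them.
- stand: Fixed stand: plywood base 110 x 280 (y) x 16 mm, end posts 126 mm high, a flat steel hanging rail along y (6 mm thick, top 122 mm above the bench), a rest bar below it. Origin at bench height under the rail's front face, mid-width; x points to its back, z up. The bins' origins hang 44 mm in front of it (-x).
- mat: Fixed black rubber mat, 100 (x) x 160 (y) x 4 mm, on the bench in front of the stand. Origin: centre of its underside, at bench height.
- bolt: Steel hex bolt, 61 mm long, 19 mm over the head, about 40 g, lying loose on the wide bin's floor. Origin: centre of its underside as it lies with its length along x.
- tape_measure: Loose green tape measure, 36 x 68 x 62 mm high, standing on the bench to the left of the mat. Origin: centre of its underside. Leave alone.
- wood_offcut: Loose pine offcut, 38 x 140 x 38 mm high, lying on the bench to the right of the mat. Origin: centre of its underside; y is its length. Leave alone.

How it is judged:
By the outcome, as a careful person would: the job done as asked, in the order asked, and still so for the second after the job is handed in, while the arm keeps its last pose, push and grip.
It also fails if it takes over 42 s, if anything falls off the work surface, if the arm or the gripper's body presses on something with over 40 N, if the wrist force passes 120 N, or if a joint passes its speed limit or range.

### The arm

A 6-joint arm with a two-finger parallel gripper is mounted at the origin on a cart in front of the work surface, level with it; the furniture and walls round the work are solid. World frame = base frame: x ahead of the robot, y to its left, z up, the work surface at z = 0. Lengths are in mm, angles in degrees, forces in N, time in s.
With the tool pointing down it reaches from about 350 to 850 mm from the base axis. Payload 8.1 kg.
Tool frame: the origin (TCP) lies midway between the tips of the shut fingers; the grasp point (between the pads) lies 19 mm behind it (r.pinch_z is the distance from the TCP to the grasp point, in mm); z points along the fingers, y is the line along which they close (so a half turn about z gives the same grasp; the last joint's range is limited). The gripper opens to 85 mm and grips with 20 to 120 N. Pads are 22 mm wide; open, the fingers measure 114 mm over their backs; the gripper's body (76 mm by 85 mm) begins 54 mm behind the grasp point. The pads swing forward as they close: fully open they stand 13 mm farther back than shut.
Start: joints at [68.102, 7.471, 85.268, -0, 87.261, -4.893], TCP at [175.455, 573.778, 231.292] pointing down, gripper open.
Joint ranges: [-169.43, 169.43], [-51.17, 129.36], [1.28, 143.12], [-76.62, 256.62], [0, 156.53], [-152.29, 152.29]. Speed limits (degrees/s): [136.94, 136.94, 159.86, 180, 180, 180].

### API

Orientations are given as [roll, pitch, yaw] about the fixed x, y, z axes, in that order (R = Rz(yaw) Ry(pitch) Rx(roll)).
In Python, from bench import sensors, optics, job, r gives the robot as it stands.
- The arm moves only by the tool play_rows, never from a script. Its argument "motion" is a list that holds one entry, the list of rows, each a list of 6 numbers: the shift along the tool's x, y, z in cm, then the turn, a rotation vector about the tool's x, y, z in degrees. In form: [[[x, y, z, ax, ay, az], ...]]. A call has 1 to 5 rows; each row is the pose to reach, as a shift and turn from the pose commanded when the call began, along the tool's axes at that moment; what a row does not reach only later rows make up. A row lasts 1/10 s, in which the tool goes at most 50 mm and 8.59 degrees, less where a joint would pass 70% of its speed; a pose out of reach is approached as far as the arm can. A call with a gripper value outside its range is refused whole. "jaw" is the opening, from 0 (shut) to 1 (fully open), set as the call begins (left out, the last holds). The fingers move at their own pace and stop on an object; "squeeze" is the grip in N (left out, the last holds). Time passes only in rows, so rows that repeat a pose let the fingers close. It gives the time, the measured TCP pose, the force, the opening and the grip force at its end, in the units of the state.
- sensors.sense(): the state, without advancing time (a new reading comes with each control period).
- optics.snapshot(name): name is "side" or "top" or "wrist"; returns a dict with "pixels" (480x640x3 uint8, red, green, blue), "mtx" (3x3 intrinsics, pixels), "R" (3x3) and "t" (3): a world point X has camera coordinates R X + t; the wrist camera has in their place "T_tool_cam" (4x4, takes a point from camera to tool coordinates, whose origin is the TCP and whose axes are the flange's). Camera axes: x right, y down, z forward; pixel columns grow to the right and rows downward; lengths in mm; the calibration is good to about 2 mm. The wrist camera is an equidistant fisheye: a pixel r from the principal point sees the ray r / f radians off the axis. A picture is of the moment at which its call begins: read the wrist's pose just before it. There is no depth.
- job.hand_in(): hands the job in; it is judged then, once.
The state is a dict: "time": time; "joint_pos": joint angles; "qd": joint speeds; "joint_efforts": joint torques, N m; "tool_pos": TCP position; "tcp_rot": TCP orientation; "ft_force": force on the tool from outside, world axes, zero at the start; "wrist_torque": the same for the moment, N m; "finger_gap": finger opening in mm; "grip_force": force on a finger pad.
Only numpy, scipy, OpenCV 4.12 (cv2) and the standard library are available. Lean on these libraries where they do the work, as an engineer would, in place of code of your own. Each camera call takes 0.05 s, during which the arm holds its last target. There are 200 camera calls.

## Working session

There is one attempt and no reset: what is moved stays moved. The work goes in short steps, Python scripts to look and compute and a tool call to move; the robot and the scene stay as the last step left them, time stands still between calls to the robot, and variables do not carry over. Pictures are saved under pics/ and viewed, at most 10 in all, crops included, and the job is handed in when it is done.

Besides the shell and the picture viewer there is one more tool, called after ">>>" as a command line: name --argument value ..., lists and objects as JSON in quotes. play_rows: Moves the arm, as the interface text tells. Its arguments: {"type":"object","properties":{"motion":{"type":"array","items":{"type":"array","items":{"type":"array","items":{"type":"number"}}}},"jaw":{"type":"number"},"squeeze":{"type":"number"}},"required":["motion"]}

```bash
mkdir -p pics; cat > h.py <<'E'
import numpy as np,cv2
from bench import sensors,optics,job,r
def snap(n,f):
    s=sensors.sense(); d=optics.snapshot(n); cv2.imwrite('pics/'+f,cv2.cvtColor(d['pixels'],cv2.COLOR_RGB2BGR)); 
    np.savez('pics/'+f+'.npz',**{k:v for k,v in d.items() if k!='pixels'}); return s,d
def atz(f,uv,z):
    d=np.load('pics/'+f+'.npz'); R,t,K=d['R'],d['t'],d['mtx']
    ray=R.T@np.linalg.solve(K,[uv[0],uv[1],1]); c=-R.T@t
    return c+ray*(z-c[2])/ray[2]
def proj(f,X):
    d=np.load('pics/'+f+'.npz'); p=d['mtx']@(d['R']@np.array(X,float)+d['t']); return p[:2]/p[2]
E
python3 -c "
from h import *
for n in('top','side'): 
    s,d=snap(n,n+'.png'); print(n,d['mtx'],-d['R'].T@d['t'],d['R'])
print(s, r.pinch_z)"
```

```text
top [[601.32053102   0.         314.17726145]
 [  0.         601.32053102 246.51880281]
 [  0.           0.           1.        ]] [ 278.32418856  212.87201533 1232.17339729] [[-0.01024928 -0.99994688  0.00109427]
 [-0.97824676  0.00980009 -0.207213  ]
 [ 0.20719127 -0.00319425 -0.97829524]]
side [[490.34888597   0.         322.21049317]
 [  0.         490.34888597 240.72506604]
 [  0.           0.           1.        ]] [  55.62888157 -489.52607866  783.76222079] [[ 0.82799569 -0.56047101  0.01718686]
 [-0.33509824 -0.519158   -0.78624687]
 [ 0.44959127  0.64524973 -0.61767343]]
{'time': 0.05, 'joint_pos': array([ 6.80994888e+01,  7.51360812e+00,  8.53295194e+01,  3.70476906e-03,
        8.72600064e+01, -4.89251326e+00]), 'qd': array([ 0.03620499, -0.08802388, -0.0541993 ,  0.00751385,  0.0288867 ,
       -0.03854892]), 'joint_efforts': array([ 8.91065611e-04, -5.71384192e+01, -5.02330220e+01, -1.89748826e-04,
        9.19224636e-03, -1.98657995e-05]), 'tool_pos': array([175.25276218, 573.27373265, 230.25775061]), 'tcp_rot': array([-1.79897557e+02, -1.24826805e-02,  1.62991810e+02]), 'ft_force': array([-0.20593819,  0.28402301, -1.25514917]), 'wrist_torque': array([ 0.00843299, -0.01128056, -0.02229678]), 'grip_force': 0.0, 'finger_gap': 85.53605924256688} 18.700000000000003
```

View pics/top.png

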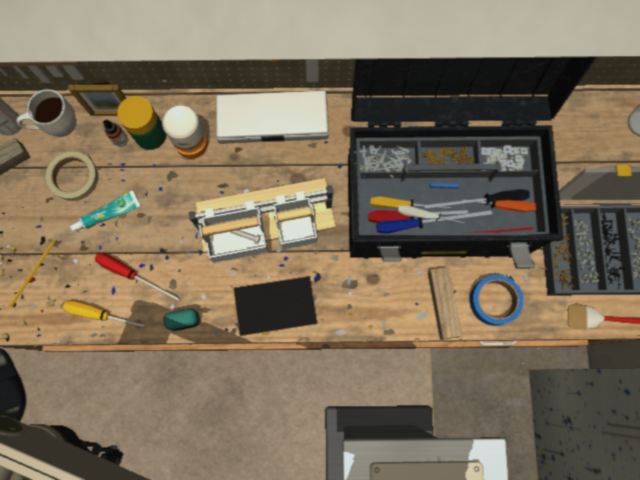

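View pics/side.png

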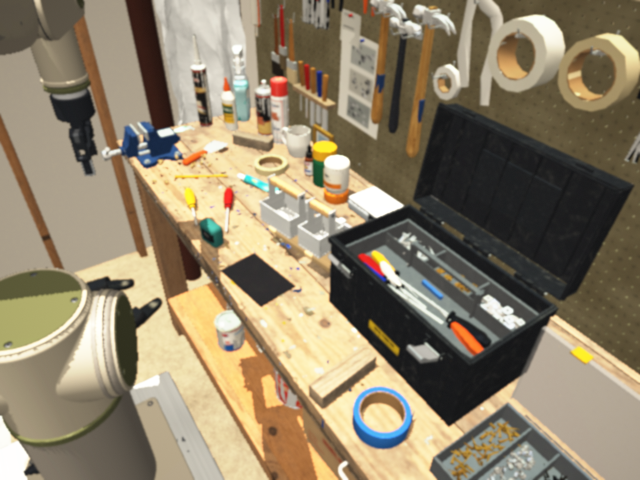

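The top view shows the wide bin on the left (around 235,237), the narrow bin at (297,222) and the mat centred near (275,306). The tape measure is at (182,319) and the offcut at (445,302). I'll enlarge the stand and mat area.

```bash
python3 -c "
import cv2
a=cv2.imread('pics/top.png')[175:343,180:345]; cv2.imwrite('pics/tc.png',cv2.resize(a,None,fx=3.5,fy=3.5,interpolation=cv2.INTER_CUBIC))
a=cv2.imread('pics/side.png')[165:305,215:365]; cv2.imwrite('pics/sc.png',cv2.resize(a,None,fx=4,fy=4,interpolation=cv2.INTER_CUBIC))"
```

```text
(no output)
```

View pics/tc.png

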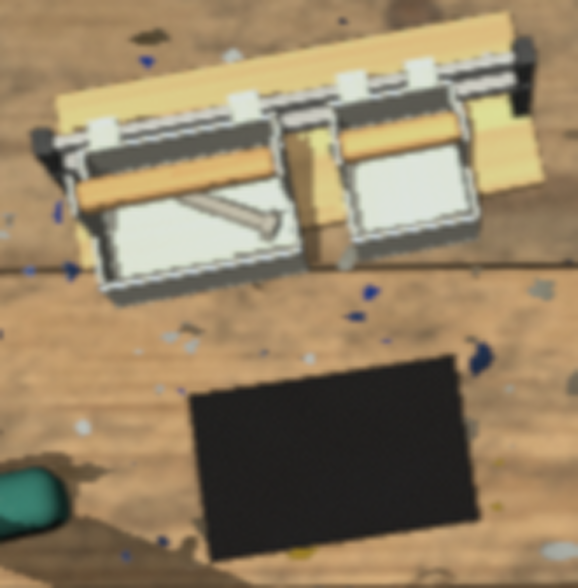

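View pics/sc.png

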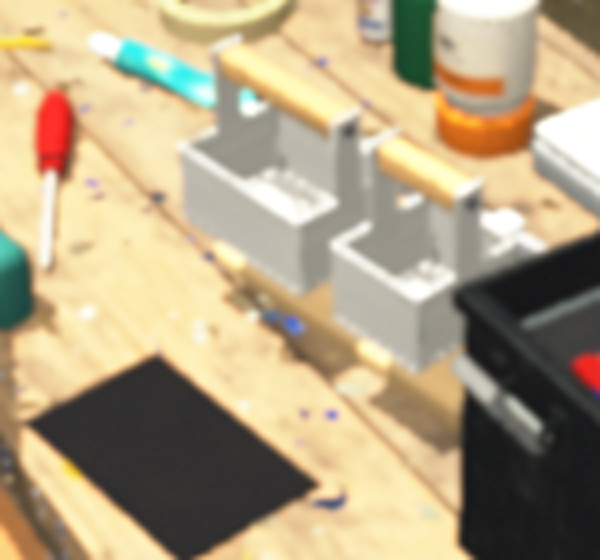

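The enlarged crops give the wide bin's bar from (78,195) to (273,163), its front rim corners at (103,287) and (300,245), and the mat corners. Next I'll compute positions from these.

```bash
cat > m.py <<'E'
from h import *
T=lambda x,y,z: atz('top.png',((x+.5)/3.5-.5+180,(y+.5)/3.5-.5+175),z)
S=lambda x,y,z: atz('side.png',((x+.5)/4-.5+215,(y+.5)/4-.5+165),z)
np.set_printoptions(precision=1,suppress=True)
m=np.array([T(*p,4) for p in[(190,396),(453,355),(479,519),(213,560)]]);print('matT',m,m.mean(0))
m2=np.array([S(*p,4) for p in[(157,355),(318,485),(190,560),(28,424)]]);print('matS',m2,m2.mean(0))
ang=lambda a,b:np.degrees(np.arctan2(*(a-b)[:2][::-1]))
print('yaw mat',ang(m[0],m[1])-90,ang(m2[0],m2[1])-90)
L,R=T(78,195,179),T(273,163,179); print('bar T',L,R,(L+R)/2,np.linalg.norm(L-R),ang(L,R)-90)
L,R=T(103,287,125),T(300,245,125); print('rim T',L,R,np.linalg.norm(L-R),ang(L,R)-90); a=np.radians(ang(L,R)-90); print('org',(L+R)/2+40*np.array([np.cos(a),np.sin(a),0]))
L,R=S(226,50,179),S(345,120,179); print('bar S',L,R,(L+R)/2,np.linalg.norm(L-R),ang(L,R)-90)
L,R=S(183,148,125),S(304,218,125); print('rim S',L,R,np.linalg.norm(L-R),ang(L,R)-90); a=np.radians(ang(L,R)-90); print('org',(L+R)/2+40*np.array([np.cos(a),np.sin(a),0]))
E
python3 m.py
```

```text
matT [[453.3 374.9   4. ]
 [476.1 220.1   4. ]
 [379.6 205.8   4. ]
 [357.6 359.9   4. ]] [416.6 290.1   4. ]
matS [[452.1 375.    4. ]
 [474.6 220.8   4. ]
 [384.3 208.2   4. ]
 [357.8 359.5   4. ]] [417.2 290.9   4. ]
yaw mat 8.387445209843634 8.319292757037204
bar T [533.1 411.2 179. ] [549.1 311.1 179. ] [541.1 361.1 179. ] 101.38950618842533 9.066922625026876
rim T [495.4 406.5 125. ] [517.3 301.2 125. ] 107.63566832442217 11.772618515582153
org [545.5 362.  125. ]
bar S [531.  411.5 179. ] [550.  308.4 179. ] [540.5 360.  179. ] 104.77619593646364 10.405124979318288
rim S [495.4 405.9 125. ] [519.1 304.6 125. ] 104.03354313636378 13.220700053104181
org [546.2 364.4 125. ]
```

```bash
cat >> h.py <<'E'
from scipy.spatial.transform import Rotation as Ro
def go(p,yaw,tilt=True):
    s=sensors.sense(); R0=Ro.from_euler('xyz',s['tcp_rot'],degrees=True); R1=Ro.from_euler('xyz',[180,0,yaw],degrees=True)
    print('t',round(s['time'],2),'pos',s['tool_pos'].round(1),'rot',s['tcp_rot'].round(2),'F',s['ft_force'].round(1),'gap',round(s['finger_gap'],1),'grip',round(s['grip_force'],1))
    print('shift cm',(R0.inv().apply(np.array(p)-s['tool_pos'])/10).round(2),'turn',(R0.inv()*R1).as_rotvec(degrees=True).round(2))
E
python3 -c "
from h import *
go([535,361,250],99.5)"
```

```text
t 0.1 pos [175.3 573.3 230.3] rot [-1.7990e+02 -1.0000e-02  1.6299e+02] F [-0.  -0.2  0.2] gap 85.4 grip 0.0
shift cm [-40.61  -9.79  -1.96] turn [-9.000e-02  5.000e-02  6.349e+01]
```

>>> play_rows --motion '[[[-3,-0.7,-0.5,0,0,5],[-7,-1.7,-1,0,0,12],[-11.5,-2.8,-1.5,0,0,19],[-16,-3.9,-2,0,0,26],[-20,-4.8,-2,0,0,32]]]' --jaw 1

```text
time: 0.6
tool_pos: [354.4, 468.2, 251.8]
tcp_rot: [180.0, 0.0, 130.7]
ft_force: [0.7, 0.7, 0.1]
finger_gap: 85.4
grip_force: 0.0
```

```bash
python3 -c "
from h import *
go([535,361,250],99.5)"
```

```text
t 0.6 pos [354.4 468.2 251.8] rot [1.7996e+02 1.0000e-02 1.3070e+02] F [0.7 0.7 0.1] gap 85.4 grip 0.0
shift cm [-19.9    6.71   0.19] turn [ 0.04 -0.   31.2 ]
```

>>> play_rows --motion '[[[-5,1.7,0,0,0,8],[-10,3.4,0,0,0,16],[-15,5,0,0,0,24],[-19.6,6.6,0,0,0,31],[-19.6,6.6,0,0,0,31]]]'

```text
time: 1.1
tool_pos: [535.1, 360.6, 250.1]
tcp_rot: [-180.0, 0.1, 99.5]
ft_force: [-0.2, 0.5, -1.2]
finger_gap: 85.7
grip_force: 0.0
```

>>> play_rows --motion '[[[0,0,0,0,0,0],[0,0,0,0,0,0]]]'

```text
time: 1.3
tool_pos: [530.3, 365.1, 250.8]
tcp_rot: [-179.9, -0.0, 100.1]
ft_force: [-1.1, -0.4, 0.3]
finger_gap: 85.2
grip_force: 0.0
```

```bash
python3 -c "
from h import *
go([543,361,250],99.5)
s,d=snap('wrist','w.png'); print(d['T_tool_cam'],d['mtx']); np.savez('pics/ws.npz',p=s['tool_pos'],e=s['tcp_rot'])"
```

```text
t 1.3 pos [530.3 365.1 250.8] rot [-1.7993e+02 -1.0000e-02  1.0005e+02] F [-1.1 -0.4  0.3] gap 85.2 grip 0.0
shift cm [-0.63  1.18  0.07] turn [-0.07 -0.01  0.55]
[[ 8.91350744e-04 -9.56235148e-01 -2.92597927e-01  7.58465164e+01]
 [ 9.99999599e-01  8.78139065e-04  1.76497996e-04  8.83003996e-01]
 [ 8.81680829e-05 -2.92597967e-01  9.56235547e-01 -1.42849677e+02]
 [ 0.00000000e+00  0.00000000e+00  0.00000000e+00  1.00000000e+00]] [[371.64829954   0.         320.14755262]
 [  0.         371.64829954 242.1514542 ]
 [  0.           0.           1.        ]]
```

View pics/w.png

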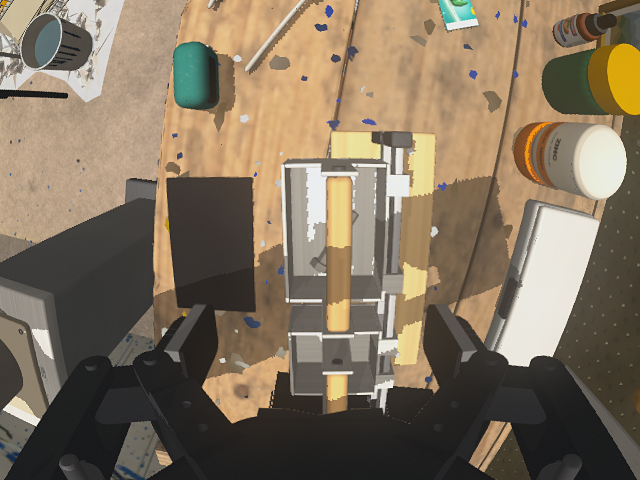

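The wrist view shows the wide bin's bar clearly, with ends at about (339.5,178) and (339,331) and edges at 327 and 351. The yaw looks well aligned.

```bash
python3 -c "
from h import *
d=np.load('pics/w.png.npz');q=np.load('pics/ws.npz');R0=Ro.from_euler('xyz',q['e'],degrees=True);T=d['T_tool_cam'];K=d['mtx']
def W(u,v,z):
    a=np.array([u-K[0,2],v-K[1,2]]);r_=np.hypot(*a);th=r_/K[0,0]
    ray=np.r_[a/r_*np.sin(th),np.cos(th)]
    ray=R0.apply(T[:3,:3]@ray);c=q['p']+R0.apply(T[:3,3]);return c+ray*(z-c[2])/ray[2]
P=[W(*p,179) for p in[(327,178),(352,178),(350.5,331),(328,331)]]
print(np.array(P).round(1),np.mean(P,0).round(1))
a=(P[0]+P[1])/2;b=(P[2]+P[3])/2;print(np.linalg.norm(a-b),np.linalg.norm(P[0]-P[1]),np.degrees(np.arctan2(a[1]-b[1],a[0]-b[0]))-90)
M=[W(*p,4) for p in[(167,179),(253,177),(255,311),(178,304)]];print(np.array(M).round(1),np.mean(M,0))
c=np.mean(P,0); go([c[0],c[1],190],99.5)
"
```

```text
[[526.4 414.2 179. ]
 [540.7 416.9 179. ]
 [560.1 317.9 179. ]
 [545.3 315.4 179. ]] [543.1 366.1 179. ]
100.78917847400916 14.518260495685144 10.958395731071278
[[357.7 365.    4. ]
 [455.6 381.3   4. ]
 [477.2 224.6   4. ]
 [380.1 213.3   4. ]] [417.62405538 296.03954547   4.        ]
t 1.35 pos [529.9 365.6 251. ] rot [-1.7995e+02 -1.0000e-02  1.0010e+02] F [ 1.2  0.3 -0.2] gap 85.3 grip 0.0
shift cm [-0.18  1.32  6.1 ] turn [-0.05 -0.01  0.6 ]
```

```bash
python3 -c "
from h import *
go([543.5,362,200],100)"
```

```text
t 1.35 pos [529.9 365.6 251. ] rot [-1.7995e+02 -1.0000e-02  1.0010e+02] F [ 1.2  0.3 -0.2] gap 85.3 grip 0.0
shift cm [-0.59  1.28  5.1 ] turn [-0.05 -0.01  0.1 ]
```

>>> play_rows --motion '[[[-0.3,0.65,1.5,0,0,0],[-0.6,1.3,3.3,0,0,0],[-0.6,1.3,5,0,0,0],[-0.6,1.3,5,0,0,0],[-0.6,1.3,5,0,0,0]]]'

```text
time: 1.85
tool_pos: [544.0, 360.8, 199.7]
tcp_rot: [-179.8, 0.1, 100.0]
ft_force: [0.8, 1.2, 0.2]
finger_gap: 85.3
grip_force: 0.0
```

>>> play_rows --motion '[[[0,0,0,0,0,0],[0,0,0,0,0,0],[0,0,0,0,0,0],[0,0,0,0,0,0]]]'

```text
time: 2.25
tool_pos: [545.1, 361.2, 202.0]
tcp_rot: [179.9, -0.0, 100.0]
ft_force: [-0.2, -0.2, 0.9]
finger_gap: 85.6
grip_force: 0.0
```

```bash
python3 -c "
from h import *
go([543.5,362,151],100)
s,d=snap('wrist','w2.png'); print(s['tool_pos'],s['tcp_rot']);np.savez('pics/ws.npz',p=s['tool_pos'],e=s['tcp_rot'])
a=cv2.imread('pics/w2.png')[130:480,180:480];cv2.imwrite('pics/w2c.png',cv2.resize(a,None,fx=1.7,fy=1.7))"
```

```text
t 2.25 pos [545.1 361.2 202. ] rot [ 1.7994e+02 -2.0000e-02  9.9990e+01] F [-0.2 -0.2  0.9] gap 85.6 grip 0.0
shift cm [ 0.1  -0.15  5.1 ] turn [ 0.06 -0.02 -0.01]
[545.14787363 361.23438455 201.97661665] [ 1.79943471e+02 -1.61317510e-02  9.99946719e+01]
```

View pics/w2c.png

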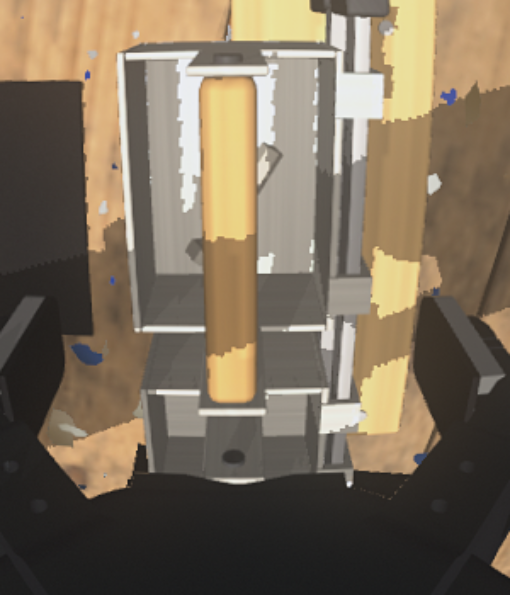

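The crop shows the bar from (228.5,80) to (232.5,400), so its centre and direction in tool coordinates can be computed.

```bash
python3 -c "
from h import *
d=np.load('pics/w2.png.npz');q=np.load('pics/ws.npz');R0=Ro.from_euler('xyz',q['e'],degrees=True);T=d['T_tool_cam'];K=d['mtx']
def W(x,y,z):
    a=np.array([x/1.7+180-K[0,2],y/1.7+130-K[1,2]]);r_=np.hypot(*a);th=r_/K[0,0]
    ray=R0.apply(T[:3,:3]@np.r_[a/r_*np.sin(th),np.cos(th)]);c=q['p']+R0.apply(T[:3,3]);return c+ray*(z-c[2])/ray[2]
for x,y,z in[(200,80,179),(256,80,179),(257,400,179),(206,400,179),(228.5,80,179),(232,400,179)]:
    w=W(x,y,z);print(w.round(1),R0.inv().apply(w-q['p']).round(1))
"
```

```text
[526.5 414.4 179. ] [55.6 -9.2 23. ]
[541.  416.9 179. ] [55.6  5.6 23. ]
[559.8 318.5 179. ] [-44.6   6.9  23. ]
[543.8 315.6 179. ] [-44.7  -9.3  23. ]
[533.9 415.7 179. ] [55.5 -1.7 23. ]
[551.9 317.1 179. ] [-44.6  -1.   23. ]
```

>>> play_rows --motion '[[[0.3,-0.1,1,0,0,0],[0.3,-0.1,2.2,0,0,0],[0.3,-0.1,3.4,0,0,0],[0.3,-0.1,4.6,0,0,0],[0.3,-0.1,5.1,0,0,0]]]'

```text
time: 2.8
tool_pos: [542.3, 363.2, 147.4]
tcp_rot: [-179.8, 0.1, 100.0]
ft_force: [0.2, -0.4, -0.4]
finger_gap: 85.5
grip_force: 0.0
```

>>> play_rows --motion '[[[0,0,0,0,0,0],[0,0,0,0,0,0],[0,0,0,0,0,0]]]' --jaw 0.4 --squeeze 25

```text
time: 3.1
tool_pos: [543.9, 364.1, 151.2]
tcp_rot: [179.9, -0.0, 100.0]
ft_force: [0.2, 0.2, 0.2]
finger_gap: 43.6
grip_force: 0.0
```

```bash
python3 -c "
from h import *
go([543.5,363,151],100)
s,d=snap('wrist','w3.png')
a=cv2.imread('pics/w3.png')[130:480,180:480];cv2.imwrite('pics/w3c.png',cv2.resize(a,None,fx=1.7,fy=1.7))"
```

```text
t 3.1 pos [543.9 364.1 151.2] rot [ 1.7992e+02 -3.0000e-02  9.9990e+01] F [0.2 0.2 0.2] gap 43.6 grip 0.0
shift cm [-0.11 -0.06  0.02] turn [ 0.08 -0.03 -0.01]
```

View pics/w3c.png

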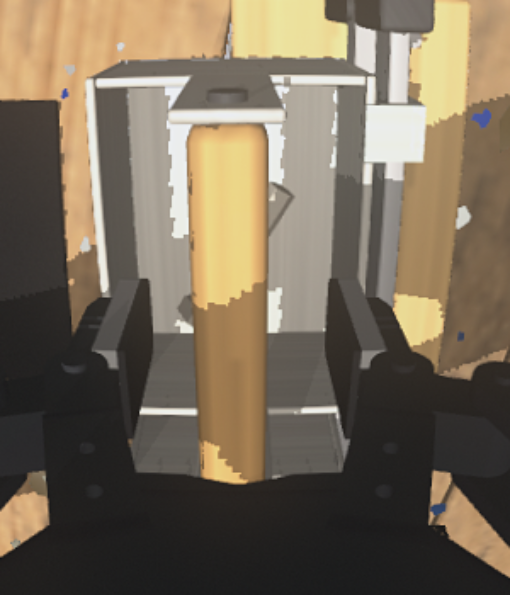

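The bar sits about 1.5 to 2 mm left of the jaw centre (pads at 152 and 330, bar at 193 to 267), so I'll shift there and then close gently.

>>> play_rows --motion '[[[0,-0.1,0,0,0,0],[0,-0.18,0,0,0,0],[0,-0.18,0,0,0,0]]]'

```text
time: 3.45
tool_pos: [541.6, 363.6, 150.5]
tcp_rot: [180.0, -0.0, 100.0]
ft_force: [-0.3, -0.2, -0.5]
finger_gap: 34.1
grip_force: 0.0
```

>>> play_rows --motion '[[[0,0,0,0,0,0],[0,0,0,0,0,0],[0,0,0,0,0,0],[0,0,0,0,0,0],[0,0,0,0,0,0]]]' --jaw 0 --squeeze 25

```text
time: 3.95
tool_pos: [542.1, 363.6, 150.5]
tcp_rot: [179.9, -0.0, 100.0]
ft_force: [4.8, 1.3, -0.8]
finger_gap: 15.5
grip_force: 29.1
```

>>> play_rows --motion '[[[0,0,0,0,0,0],[0,0,0,0,0,0],[0,0,0,0,0,0],[0,0,0,0,0,0]]]' --squeeze 80

```text
time: 4.35
tool_pos: [542.0, 363.6, 150.6]
tcp_rot: [179.9, -0.0, 100.0]
ft_force: [5.3, 1.2, 0.7]
finger_gap: 14.7
grip_force: 78.8
```

>>> play_rows --motion '[[[0,0,-0.2,0,0,0],[0,0,-0.5,0,0,0],[0,0,-0.9,0,0,0],[0,0,-1.3,0,0,0],[0,0,-1.7,0,0,0]]]'

```text
time: 4.85
tool_pos: [541.9, 362.8, 164.6]
tcp_rot: [-179.9, 0.1, 100.0]
ft_force: [12.5, 2.9, -13.7]
finger_gap: 14.7
grip_force: 78.7
```

>>> play_rows --motion '[[[0,0,-0.5,0,0,0],[0,0,-1.1,0,0,0],[0,0,-1.8,0,0,0],[0,0,-2.5,0,0,0],[0,0,-3.2,0,0,0]]]'

```text
time: 5.35
tool_pos: [541.4, 363.6, 200.0]
tcp_rot: [-180.0, -0.0, 100.0]
ft_force: [-1.3, 0.0, -3.6]
finger_gap: 14.7
grip_force: 80.4
```

>>> play_rows --motion '[[[0,0,-0.7,0,0,0],[0,0,-1.4,0,0,0],[0,0,-2.1,0,0,0],[0,0,-2.6,0,0,0],[0,0,-2.9,0,0,0]]]'

```text
time: 5.85
tool_pos: [541.8, 363.7, 229.1]
tcp_rot: [180.0, -0.0, 100.0]
ft_force: [-0.5, 0.2, -2.5]
finger_gap: 14.7
grip_force: 80.4
```

```bash
python3 -c "
from h import *
go([417,291,235],100)
s,d=snap('wrist','w4.png');snap('side','s4.png')
a=cv2.imread('pics/w4.png')[130:480,180:480];b=cv2.imread('pics/s4.png')[65:345,165:405]
cv2.imwrite('pics/c4.png',np.hstack([cv2.resize(a,(386,450)),cv2.resize(b,(386,450))]))"
```

```text
t 5.85 pos [541.8 363.7 229.1] rot [ 1.7996e+02 -2.0000e-02  9.9990e+01] F [-0.5  0.2 -2.5] gap 14.7 grip 80.4
shift cm [ -4.99 -13.56  -0.6 ] turn [ 0.04 -0.02 -0.01]
```

View pics/c4.png

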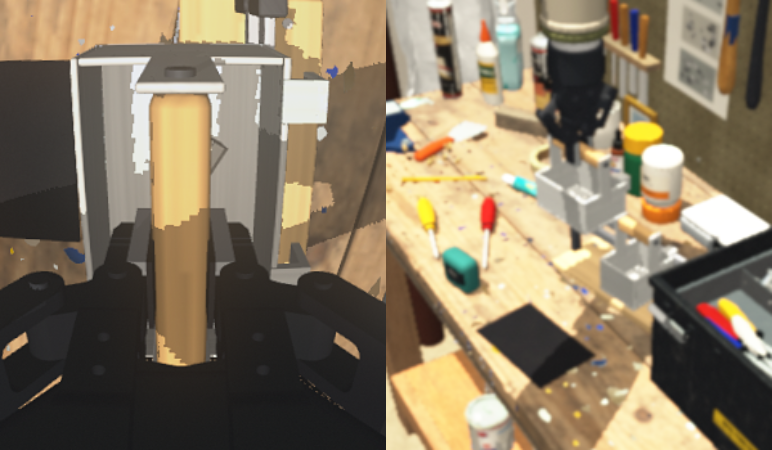

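The bin is lifted clear and level, with the bolt in it, and the narrow bin is still hanging. I'll move straight away from the stand first, then sideways.

>>> play_rows --motion '[[[0,-0.2,-0.1,0,0,0],[0,-0.6,-0.3,0,0,0],[0,-1.2,-0.5,0,0,0],[0,-2,-0.6,0,0,0],[0,-3,-0.6,0,0,0]]]'

```text
time: 6.45
tool_pos: [511.5, 358.3, 234.5]
tcp_rot: [180.0, -0.0, 100.0]
ft_force: [-0.1, 0.6, -1.9]
finger_gap: 15.1
grip_force: 80.4
```

>>> play_rows --motion '[[[0,-1,0,0,0,0],[0,-2,0,0,0,0],[0,-3,0,0,0,0],[0,-4,0,0,0,0],[0,-5,0,0,0,0]]]'

```text
time: 6.95
tool_pos: [461.9, 349.5, 234.3]
tcp_rot: [180.0, 0.0, 100.0]
ft_force: [-0.5, 0.1, -3.4]
finger_gap: 14.3
grip_force: 80.4
```

>>> play_rows --motion '[[[-0.1,-1,0,0,0,0],[-0.4,-2,0,0,0,0],[-0.8,-3,0,0,0,0],[-1.4,-4,0,0,0,0],[-2.1,-4.8,0,0,0,0]]]'

```text
time: 7.45
tool_pos: [418.4, 320.1, 234.3]
tcp_rot: [180.0, 0.0, 100.0]
ft_force: [0.8, 0.5, -3.1]
finger_gap: 14.3
grip_force: 80.4
```

>>> play_rows --motion '[[[-0.8,-0.4,0,0,0,0],[-1.6,-0.6,0,0,0,0],[-2.2,-0.6,0,0,0,0],[-2.6,-0.6,0,0,0,0],[-2.8,-0.6,0,0,0,0]]]'

```text
time: 7.95
tool_pos: [418.6, 291.6, 234.3]
tcp_rot: [180.0, -0.0, 100.0]
ft_force: [0.3, 0.5, -3.2]
finger_gap: 14.9
grip_force: 80.4
```

>>> play_rows --motion '[[[0,0,0,0,0,0],[0,0,0,0,0,0],[0,0,0,0,0,0],[0,0,0,0,0,0],[0,0,0,0,0,0]]]'

```text
time: 8.45
tool_pos: [418.1, 292.2, 234.2]
tcp_rot: [-180.0, 0.0, 100.0]
ft_force: [1.0, -0.1, -2.2]
finger_gap: 14.8
grip_force: 80.4
```

```bash
python3 -c "
from h import *
go([417,291,235],100)
snap('top','t5.png');snap('side','s5.png');snap('wrist','w5.png')
a=cv2.imread('pics/t5.png')[175:345,150:350];b=cv2.imread('pics/s5.png')[100:345,165:405];c=cv2.imread('pics/w5.png')[130:480,180:480]
cv2.imwrite('pics/c5.png',np.hstack([cv2.resize(x,(int(x.shape[1]*300/x.shape[0])*300//350,300)) for x in(a,b,c)]))"
```

```text
t 8.45 pos [418.1 292.2 234.2] rot [-179.99    0.    100.01] F [ 1.  -0.1 -2.2] gap 14.8 grip 80.4
shift cm [-0.1  -0.13 -0.08] turn [-0.01  0.    0.01]
```

View pics/c5.png

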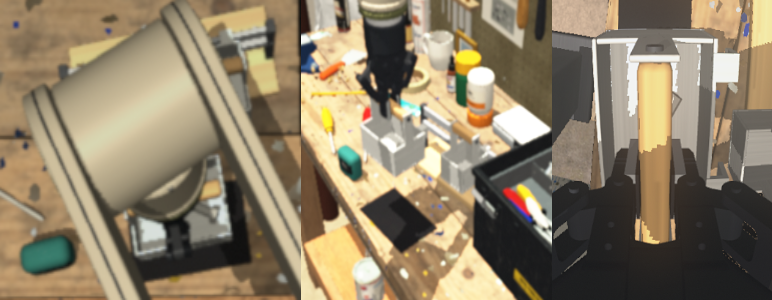

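The bin is level over the mat with the bolt inside, and the narrow bin and tape measure haven't moved. The TCP is within about 2 mm of the target, so I'm handing it in.

```bash
python3 -c "
from h import *
print(job.hand_in())"
```

```text
the job is handed in; nothing more can be done
None
```

The wide bin, with the bolt in it, is off the rail and held level and still over the middle of the mat, about 15 cm above it; the narrow bin still hangs, I kept clear of the tape measure and offcut, and the job is handed in (no verdict was returned).

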